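# Snap the carry clip onto the ballast weight's eye

### The job

Lift the carry clip out of its slotted rack by its foam grip and gently press its sprung gate down over the top bar of the ballast weight's steel eye until the bar is inside and the gate has snapped shut. Give it a light upward tug so that the shut gate pulls on the bar and proves the catch, then lower it and let go, so that the clip is left hanging on the eye with its gate shut. Leave everything else on the bench where it is.

Things in the scene. Friction and masses are not known exactly. Their poses are not given: they have to be found in the camera images.
- clip: Carry clip: flat closed frame of 10 mm round bar, black foam grip along its top, standing upright in the rack; 130 mm long (x, towards the nose), 98 mm high (z), 10 mm thick (y), 0.09 to 0.17 kg. Origin: middle of its underside. The window inside spans x -55 to 55, z 15 to 64 mm; its underside has a mouth shut by the gate. Both ends of the frame reach 7 mm lower than the shut gate's underside.
- clip_grip (a point): Middle of the clip's foam grip, 86 mm above the clip's underside. The grip is 110 mm long (x), 24 mm wide (y, flat sides to pinch) and spans 64 to 98 mm above the underside; fingertips lower than that will meet the eye.
- clip_window (a point): Centre of the clip's window, 37.5 mm above its underside.
- clip_nose (a point): Rounded tip of the fixed nose, at the clip's x = 22, y = 0, z = 5 mm: the far edge of the mouth, 2 mm from the gate's free end. From here the nose goes on along +x as 10 mm bar.
- gate (a joint): Opening of the clip's gate, rad: 0 shut, 0.72 its stop. An 8 mm bar, hinge pin at clip x = -34, z = 11, free end at x = 20 mm. It swings only inwards (free end rises) against a spring: 2 to 4 N at the free end, more nearer the hinge. The eye's bar gets past only within 3 mm of touching the nose, after a press of 26 to 42 mm from first touch (shut by 46 mm); farther from the nose it jams at the stop.
- ballast: Black rubber ballast weight, 150 (x) by 120 (y) by 60 mm high, immovable; origin in the middle of its underside. On it stands a closed steel eye, a loop of 10 mm bar in its y-z plane, 64 mm wide, its top bar straight for 32 mm along y. The clip crosses it at right angles: clip length along the block's x, nose either way. Clip and ballast or eye must never load each other over 25 N, knocks included.
- eye_mid (a point): Centre of the eye's top bar (158 mm above the bench) if the eye stood in the middle of its slot. The eye is clamped in a slot along the block's x and really stands up to 22 mm to either side, unmeasured: find it, for example by laying the gate lightly on the bar and sliding the clip along until its nose meets the bar.
- rack: Plywood rack, 190 (x) by 60 (y) by 30 mm high, fixed; a slot along x, 13.6 mm wide, floor 10 mm above the bench, holds the clip's lower 20 mm. Origin: middle of its underside.
- flask: Bystander, to be left alone: blue drinking flask, 72 by 220 mm; origin in the middle of its underside
- spray: Bystander, to be left alone: green spray can, 62 by 170 mm; origin in the middle of its underside
- tape: Bystander, to be left alone: roll of tape lying flat, 96 by 25 mm; origin in the middle of its underside
- dropper: Bystander, to be left alone: small white dropper bottle, 26 by 70 mm; origin in the middle of its underside
- driver: Bystander, to be left alone: screwdriver, 170 mm; origin in the middle of its underside
- shades: Bystander, to be left alone: black sunglasses; origin in the middle of its underside
- spanner: Bystander, to be left alone: steel spanner, 160 mm; origin in the middle of its underside

How it is judged:
On the way, in this order (a step that is already met when the one before it is completed fails the run):
1. the eye's bar has pressed the clip's gate well open (over 0.35 rad) (value of joint gate above 0.35 rad and contact force between clip and ballast above 0.8 N and distance between clip_window and eye_mid below 0.07 m), for 0.1 s.
2. the bar is inside the window, the gate shut, and the clip is tugged upwards so that the shut gate pulls on the bar with over 3 N (value of joint gate below 0.1 rad and contact force between clip and ballast above 3 N and z of clip_window in the frame of ballast between 0.167 and 0.185 m and x of clip_window in the frame of ballast between -0.045 and 0.045 m and y of clip_window in the frame of ballast between -0.02 and 0.02 m and angle between the x axis of clip and the x axis of ballast, either way round below 0.4 rad), for 0.15 s.
At the end, for the whole second after the job is handed in: The clip hangs on the eye, let go and at rest (under 0.05 m/s and 0.8 rad/s), gate shut (under 0.1 rad), the centre of its window within 80 mm of the middle place of the eye's top bar (value of joint gate below 0.1 rad and distance between clip_window and eye_mid below 0.08 m and contact force between clip and ballast above 0.2 N and contact force between clip and the fingers below 0.01 N and linear speed of clip below 0.05 m/s and angular speed of clip below 0.8 rad/s); the robot touches nothing.
It fails at once if the clip presses or pulls on the ballast or its eye with more than 25 N (contact force between clip and ballast above 25 N).
It fails at once if one of the bystanders is moved by more than 30 mm (distance of any of flask, spray, tape, dropper, driver, shades, spanner from where it was at the start of the episode above 0.03 m).
It also fails if it takes over 72 s, if anything falls off the work surface, if the arm or the gripper's body presses on something with over 40 N, if the wrist force passes 120 N, or if a joint passes its speed limit or range.

### The arm

A 6-joint arm with a two-finger parallel gripper is mounted at the origin on the work surface. World frame = base frame: x ahead of the robot, y to its left, z up, the work surface at z = 0. Lengths are in m, angles in rad, forces in N, time in s.
With the tool pointing down it reaches from about 0.35 to 0.975 m from the base axis. Payload 17.4 kg.
Tool frame: the origin (TCP) lies on the centre line of the jaws, within the pads' length; the fingertips stand 17 mm ahead of it and the grasp point (between the pads) lies 2 mm behind it; z points along the fingers, y is the line along which they close (so a half turn about z gives the same grasp; the last joint's range is limited). The gripper opens to 85 mm and grips with 20 to 120 N. Pads are 22 mm wide; open, the fingers measure 114 mm over their backs; the gripper's body (76 mm by 85 mm) begins 54 mm behind the grasp point. The pads swing forward as they close: fully open they stand 13 mm farther back than shut.
Start: joints at [-0.038, 0.116, 1.442, -0, 1.584, -0.038], TCP at [0.675, -0, 0.248] pointing down, gripper open.
Joint ranges: [-2.83, 2.83], [-0.83, 2.19], [0.07, 2.5], [-1.14, 4.28], [0.01, 3], [-2.97, 2.97]. Speed limits (rad/s): [1.89, 1.89, 2.22, 3.14, 3.14, 3.14].

### API

Orientations are given as a 3x3 rotation matrix whose columns are the frame's x, y, z axes.
In Python, from bench import robot, grab_frame, camera_model gives the robot as it stands.
- The arm moves only by the tool drive_tool, never from a script. Its argument "steps" is a list of rows, each a list of 7 numbers: the shift along the tool's x, y, z each as a share of 0.025 m, from -1 to 1, then the turn, a rotation vector about the tool's x, y, z each as a share of 5 degrees, from -1 to 1, then the closure, from 0 (fully open) to 1 (shut). A call has 1 to 12 rows; each row shifts and turns the commanded pose from where the row before left it, along the tool's axes as they then stand; what a row does not reach is not made up. A row lasts 1/12 s, in which the tool goes at most 41.7 mm and 7.16 degrees, less where a joint would pass 70% of its speed; a pose out of reach is approached as far as the arm can. A call with a number of a shift or a turn outside -1 to 1 is refused whole. A call with a gripper value outside its range is refused whole. The fingers move at their own pace and stop on an object; "newtons" is the grip in N (left out, the last holds). Time passes only in rows, so rows that do not move let the fingers close. It gives the time, the measured TCP pose, the force, the opening and the grip force at its end, in the units of the state.
- robot.observe(): the state, without advancing time (a new reading comes with each control period).
- grab_frame(name): name is "scene" or "side" or "wrist"; returns the picture (384x512x3 uint8, blue, green, red); there is no depth.
- camera_model(name): a dict with "mtx" (3x3 intrinsics, pixels), "rvec" (rotation vector, rad) and "tvec" (3), from world to camera coordinates, as OpenCV has them; the wrist camera has in their place "hand_eye" (4x4, takes a point from camera to tool coordinates, whose origin is the TCP and whose axes are the flange's). Camera axes: x right, y down, z forward; pixel columns grow to the right and rows downward; lengths in m; the calibration is good to about 2 mm. The wrist camera is an equidistant fisheye: a pixel r from the principal point sees the ray r / f radians off the axis. A picture is of the moment at which its call begins: read the wrist's pose just before it. camera_model takes no time and is no camera call.
- robot.finish_job(): hands the job in; it is judged then, once.
The state is a dict: "clock": time; "qpos": joint angles; "qd": joint speeds; "effort": joint torques, N m; "position": TCP position; "tcp_rot": TCP orientation; "ft_force": force on the tool from outside, world axes, zero at the start; "ft_torque": the same for the moment, N m; "finger_gap": finger opening in m; "grip_force": force on a finger pad.
Only numpy, scipy, OpenCV 4.12 (cv2) and the standard library are available. Lean on these libraries where they do the work, as an engineer would, in place of code of your own. Each camera call takes 0.05 s, during which the arm holds its last target. There are 200 camera calls.

## Working session

There is one attempt and no reset: what is moved stays moved. The work goes in short steps, Python scripts to look and compute and a tool call to move; the robot and the scene stay as the last step left them, time stands still between calls to the robot, and variables do not carry over. Pictures are saved under pics/ and viewed, at most 10 in all, crops included, and the job is handed in when it is done.

Besides the shell and the picture viewer there is one more tool, called after ">>>" by a JSON object that holds its "op" and its "data". drive_tool: Moves the arm, as the interface text tells. Shift numbers are shares of 0.025 m and turn numbers shares of 5 degrees, none past 1 either way. Its arguments: {"type":"object","properties":{"steps":{"type":"array","items":{"type":"array","items":{"type":"number"}}},"newtons":{"type":"number"}},"required":["steps"]}

```bash
mkdir -p pics; ls; python3 - <<'E'
from bench import robot, grab_frame, camera_model
import cv2,numpy as np
s=robot.observe();print({k:np.round(v,3).tolist() for k,v in s.items()})
for n in("scene","side","wrist"):
    cv2.imwrite(f"pics/{n}0.png",cv2.resize(grab_frame(n),(800,600),interpolation=cv2.INTER_CUBIC)); m=camera_model(n);print(n,{k:np.round(v,4).tolist() if not isinstance(v,str) else v for k,v in m.items()})
E
```

```text
pics
{'clock': 0.0, 'qpos': [-0.038, 0.116, 1.442, -0.0, 1.584, -0.038], 'qd': [-0.0, 0.003, -0.001, 0.0, -0.002, -0.001], 'effort': [-0.003, -73.202, -63.248, -0.0, 0.007, -0.0], 'position': [0.675, -0.0, 0.248], 'tcp_rot': [[0.0, 1.0, -0.001], [1.0, -0.0, 0.0], [0.0, -0.001, -1.0]], 'ft_force': [-0.195, 0.178, 0.578], 'ft_torque': [-0.026, 0.026, 0.009], 'grip_force': 0.0, 'finger_gap': 0.086}
scene {'mtx': [[417.8811, 0.0, 256.4169], [0.0, 417.8811, 194.0258], [0.0, 0.0, 1.0]], 'rvec': [2.1163, 1.0145, -0.4809], 'tvec': [-0.3467, -0.22, 1.7117]}
side {'mtx': [[409.0787, 0.0, 253.4144], [0.0, 409.0787, 189.9291], [0.0, 0.0, 1.0]], 'rvec': [2.1245, -0.1058, 0.0899], 'tvec': [-0.5423, 0.132, 1.1619]}
wrist {'mtx': [[297.3186, 0.0, 255.8001], [0.0, 297.3186, 197.5307], [0.0, 0.0, 1.0]], 'hand_eye': [[-0.0003, -0.964, -0.2658, 0.0689], [1.0, -0.0002, -0.0003, 0.0002], [0.0002, -0.2658, 0.964, -0.1239], [0.0, 0.0, 0.0, 1.0]]}
```

View pics/scene0.png

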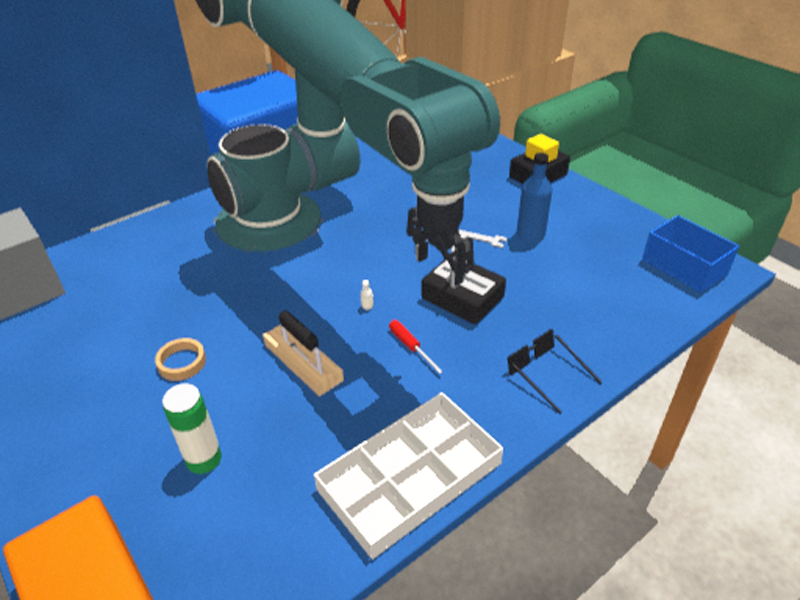

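View pics/side0.png

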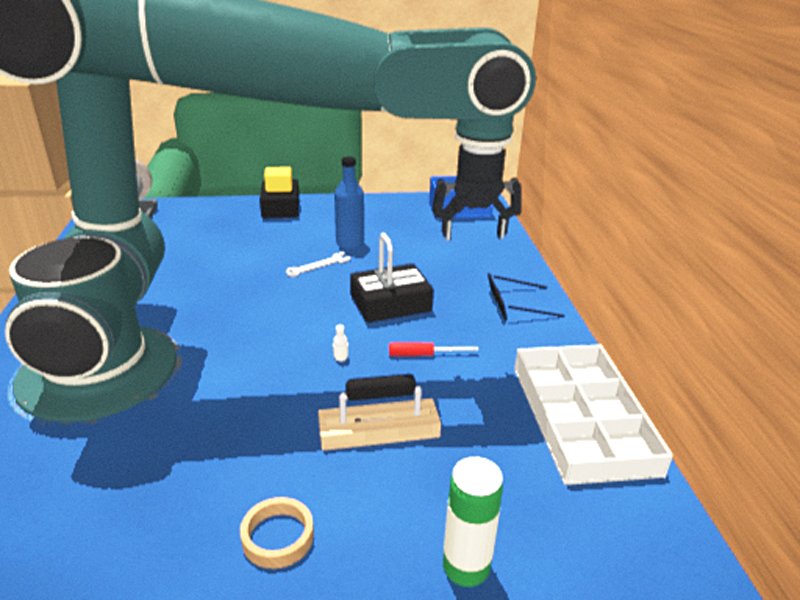

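View pics/wrist0.png

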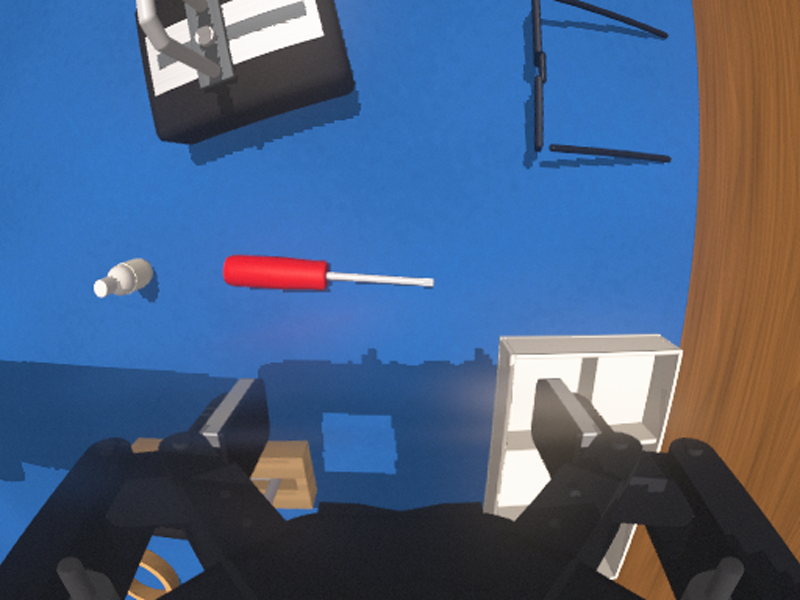

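The scene view shows the clip in its rack at about (302,350) and the ballast at (463,285). The side view puts the clip at (380,410) and the ballast at (390,290). I'll zoom in to get precise corners.

```bash
python3 - <<'E'
import cv2,numpy as np
from bench import grab_frame
S=grab_frame("scene");D=grab_frame("side")
def c(I,x,y,w=100,h=75): return cv2.resize(I[y:y+h,x:x+w],(400,300),interpolation=cv2.INTER_CUBIC)
M=np.vstack([np.hstack([c(S,150,190),c(S,240,140)]),np.hstack([c(D,190,225),c(D,200,140)])])
cv2.imwrite("pics/m1.png",M)
E
```

```text
(no output)
```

View pics/m1.png

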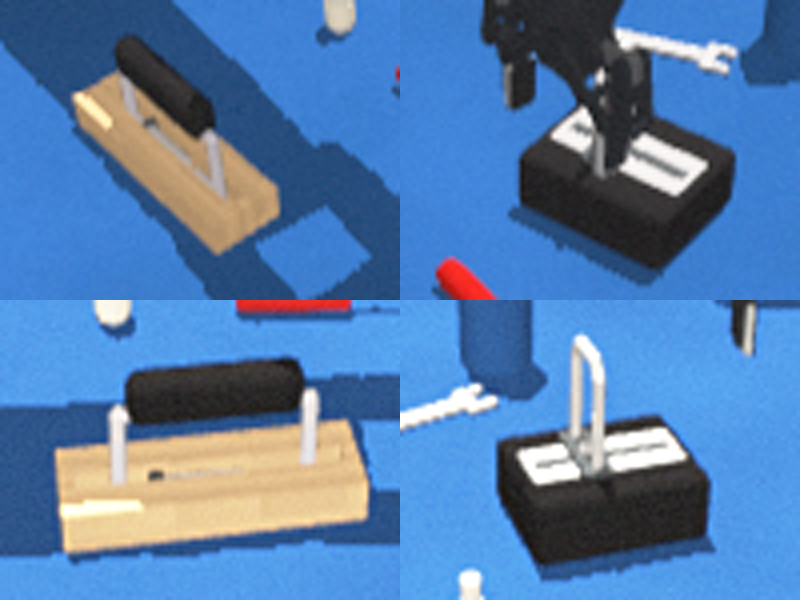

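The clip stands with its hinge (dark pin) at the low-x end, so the nose points to world +x. The ballast is turned a little, with the eye's loop near mid-slot. Next I fit the poses from the corners.

```bash
cat > h.py <<'E'
import cv2,numpy as np
from bench import robot,grab_frame,camera_model
def proj(n,P):
    m=camera_model(n); return cv2.projectPoints(np.array(P,float),np.array(m["rvec"],float),np.array(m["tvec"],float),np.array(m["mtx"],float),None)[0].reshape(-1,2)
def ray_z(n,uv,z):
    m=camera_model(n);R=cv2.Rodrigues(np.array(m["rvec"],float))[0];t=np.array(m["tvec"],float).ravel()
    d=R.T@np.linalg.inv(m["mtx"])@np.array([uv[0],uv[1],1.]);c=-R.T@t
    return c+d*(z-c[2])/d[2]
E
cat > fit.py <<'E'
from h import *
from scipy.optimize import least_squares
def fit(obs,L,W,H,g):
    def f(p):
        r=[]
        for n,o in obs.items():
            c,s=np.cos(p[2]),np.sin(p[2]);P=[]
            for (sx,sy,t),_ in o:
                a,b=sx*L/2,sy*W/2;P.append([p[0]+c*a-s*b,p[1]+s*a+c*b,H*t])
            r+=list((proj(n,P)-np.array([u for _,u in o])).ravel())
        return np.array(r)
    q=least_squares(f,g,loss="soft_l1");print(np.round(q.x,4),np.round(f(q.x),1));return q.x
S=lambda u,v,ox,oy:(u/4+ox,v/4+oy)
a=lambda u,v:S(u,v,150,190); b=lambda u,v:S(u-400,v,240,140); c=lambda u,v:S(u,v-300,190,225); d=lambda u,v:S(u-400,v-300,200,140)
R=fit({"scene":[((1,1,1),a(278,185)),((1,-1,1),a(218,230)),((1,-1,0),a(218,253)),((-1,-1,1),a(75,95)),((-1,-1,0),a(75,118)),((1,1,0),a(278,208))],
"side":[((-1,1,1),c(55,449)),((1,1,1),c(350,420)),((1,-1,1),c(368,488)),((-1,-1,1),c(62,515)),((-1,-1,0),c(67,552)),((1,-1,0),c(367,520))]},.19,.06,.03,[.5,-.25,0])
B=fit({"scene":[((1,1,1),b(735,152)),((1,-1,1),b(660,240)),((-1,-1,1),b(520,152)),((1,-1,0),b(656,283)),((-1,-1,0),b(520,195)),((1,1,0),b(733,195))],
"side":[((-1,1,1),d(498,442)),((1,1,1),d(660,417)),((1,-1,1),d(709,482)),((-1,-1,1),d(543,517)),((-1,-1,0),d(543,566)),((1,-1,0),d(706,541))]},.15,.12,.06,[.55,.1,.2])
e=ray_z("side",d(590,357),.158)
def loc(p,q):
    v=q[:2]-p[:2];k,s=np.cos(p[2]),np.sin(p[2]);return [k*v[0]+s*v[1],-s*v[0]+k*v[1]]
print("eye",e,loc(B,e))
# grip ends (mid height .091)
g1,g2=ray_z("side",c(127,398),.091),ray_z("side",c(303,386),.091);print(g1,g2,(g1+g2)/2,loc(R,(g1+g2)/2))
E
python3 fit.py
```

```text
[ 0.4954 -0.2011  0.0616] [-0.3  0.4 -1.3 -0.7 -0.2  0.2 -0.6  0.2  0.9  1.   0.5  1.2  0.2 -0.1
 -0.6 -0.1  0.2 -1.3  0.2  0.1 -0.5 -0.2 -0.2 -0.5]
[0.5568 0.1772 0.2332] [ 0.9 -0.5  0.1 -3.7 -1.9  0.5  0.1 -1.  -1.8  3.  -0.1  2.  -0.6 -1.4
  0.8 -1.6  2.1 -0.7 -1.  -1.9 -0.9  1.9  1.8  0.2]
eye [0.54234823 0.16600073 0.158     ] [np.float64(-0.01663822912057252), np.float64(-0.007568852632862894)]
[ 0.44376545 -0.20385954  0.091     ] [ 0.55151438 -0.20176217  0.091     ] [ 0.49763992 -0.20281085  0.091     ] [np.float64(0.0020951599583054455), np.float64(-0.001828986257060693)]
```

>>> {"op": "drive_tool", "data": {"steps": [[-0.9,-0.79,0,0,0,0,0],[-0.9,-0.79,0,0,0,0,0],[-0.9,-0.79,0,0,0,0,0],[-0.9,-0.79,0,0,0,0,0],[-0.9,-0.79,0,0,0,0,0],[-0.9,-0.79,0,0,0,0,0],[-0.9,-0.79,0,0,0,0,0],[-0.9,-0.79,0,0,0,0,0],[-0.9,-0.79,0,0,0,0,0],[0,0,0,0,0,0.96,0],[0,0,0,0,0,0.96,0],[0,0,0,0,0,0.96,0]], "newtons": 50}}

```text
clock: 1.25
position: [0.4968, -0.203, 0.2485]
tcp_rot: [[0.254, 0.967, 0.0], [0.967, -0.254, -0.0], [-0.0, 0.0, -1.0]]
ft_force: [0.6, -0.3, -0.8]
finger_gap: 0.0852
grip_force: 0.0
```

>>> {"op": "drive_tool", "data": {"steps": [[0,0,0,0,0,0.96,0],[0,0,0,0,0,0.96,0],[0,0,0,0,0,0.96,0],[0,0,0,0,0,0.96,0],[0,0,0,0,0,0.96,0],[0,0,0,0,0,0.96,0],[0,0,0,0,0,0.96,0],[0,0,0,0,0,0.96,0],[0,0,0,0,0,0.96,0],[0,0,0,0,0,0.96,0],[0,0,0,0,0,0.96,0],[0,0,0,0,0,0.96,0]]}}

```text
clock: 2.25
position: [0.4972, -0.2025, 0.2483]
tcp_rot: [[0.952, 0.305, -0.0], [0.305, -0.952, 0.0], [-0.0, -0.0, -1.0]]
ft_force: [-0.5, 0.0, 0.4]
finger_gap: 0.0854
grip_force: 0.0
```

>>> {"op": "drive_tool", "data": {"steps": [[0,0,0,0,0,0.96,0],[0,0,0,0,0,0.96,0],[0,0,0,0,0,0.96,0],[0,0,0,0,0,0,0],[0,0,0,0,0,0,0],[0,0,0,0,0,0,0]]}}

```text
clock: 2.75
position: [0.4972, -0.2025, 0.2483]
tcp_rot: [[0.998, 0.066, -0.0], [0.066, -0.998, 0.0], [-0.0, -0.0, -1.0]]
ft_force: [1.3, -0.4, -0.2]
finger_gap: 0.0856
grip_force: 0.0
```

```bash
python3 - <<'E'
from h import *
s=robot.observe();print(s["position"],np.round(s["tcp_rot"],4))
I=[grab_frame(n) for n in("wrist","scene","side")]
cv2.imwrite("pics/side1.png",I[2]);cv2.imwrite("pics/scene1.png",I[1]);cv2.imwrite("pics/wrist1raw.png",I[0])
c=lambda J,x,y,w=100,h=75:cv2.resize(J[y:y+h,x:x+w],(400,300),interpolation=cv2.INTER_CUBIC)
cv2.imwrite("pics/m2.png",np.vstack([np.hstack([cv2.resize(I[0],(400,300)),c(I[0],180,225,140,105)]),np.hstack([c(I[1],240,140),c(I[2],200,140)])]))
E
```

```text
[ 0.49723609 -0.20249152  0.24830004] [[ 0.9978  0.0657 -0.    ]
 [ 0.0657 -0.9978  0.    ]
 [-0.     -0.     -1.    ]]
```

View pics/m2.png

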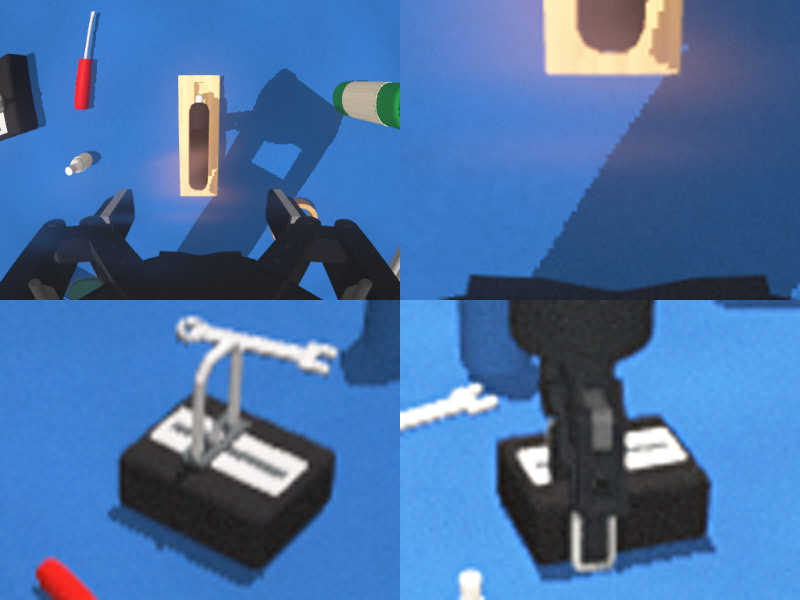

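```bash
python3 - <<'E'
from h import *
e1=ray_z("scene",(240+222/4,140+49/4),.158);e2=ray_z("side",(200+190/4,140+57/4),.158);print("eye",e1,e2)
sc=lambda u,v:ray_z("scene",(240+u/4,140+(v-300)/4),.06)
sd=lambda u,v:ray_z("side",(200+(u-400)/4,140+(v-300)/4),.06)
A=[sc(*p) for p in[(150,440),(272,496),(310,462),(182,406)]]
B=[sd(*p) for p in[(530,486),(690,460),(668,428),(518,455)]]
for Q in(A,B):
    Q=np.array(Q);print(Q[:,:2].round(4).tolist(),Q.mean(0).round(4),np.degrees(np.arctan2(*(Q[1]-Q[0])[1::-1])),np.degrees(np.arctan2(*(Q[2]-Q[3])[1::-1])))
for z,p,q in[("bars scene ends",sc,0)]:pass
print(ray_z("scene",(240+203/4,140+58/4),.158),ray_z("scene",(240+240/4,140+42/4),.158), ray_z("side",(200+180/4,140+41/4),.158),ray_z("side",(200+199/4,140+74/4),.158))
E
```

```text
eye [0.54241911 0.1806574  0.158     ] [0.54234823 0.16600073 0.158     ]
[[0.5035, 0.1383], [0.6233, 0.1682], [0.6119, 0.2229], [0.4854, 0.1907]] [0.556 0.18  0.06 ] 13.992206168123229 14.305121005912033
[[0.4931, 0.1371], [0.6262, 0.168], [0.6157, 0.2223], [0.4866, 0.1865]] [0.5554 0.1785 0.06  ] 13.07877606577035 15.519911814954915
[0.54173229 0.16051673 0.158     ] [0.54465024 0.19852641 0.158     ] [0.53720893 0.19444493 0.158     ] [0.5463678  0.13696736 0.158     ]
```

>>> {"op": "drive_tool", "data": {"steps": [[0,0,0.8,0,0,0,0],[0,0,0.8,0,0,0,0],[0,0,0.8,0,0,0,0],[0,0,0.8,0,0,0,0],[0,0,0.8,0,0,0,0],[0,0,0.8,0,0,0,0],[0,0,0.8,0,0,0,0],[0,0,0.5,0,0,0,0],[0,0,0,0,0,0,0]]}}

```text
clock: 3.65
position: [0.4962, -0.2021, 0.0932]
tcp_rot: [[0.998, 0.063, -0.003], [0.063, -0.998, 0.002], [-0.003, -0.002, -1.0]]
ft_force: [-0.3, 1.3, -0.3]
finger_gap: 0.0854
grip_force: 0.0
```

>>> {"op": "drive_tool", "data": {"steps": [[0,0,0,0,0,0,0.4],[0,0,0,0,0,0,0.5],[0,0,0,0,0,0,0.6],[0,0,0,0,0,0,0.7],[0,0,0,0,0,0,0.8],[0,0,0,0,0,0,1],[0,0,0,0,0,0,1],[0,0,0,0,0,0,1],[0,0,0,0,0,0,1],[0,0,0,0,0,0,1]], "newtons": 50}}

```text
clock: 4.48
position: [0.4976, -0.2027, 0.0967]
tcp_rot: [[0.998, 0.063, 0.001], [0.063, -0.998, -0.0], [0.001, 0.001, -1.0]]
ft_force: [-0.6, -0.8, 5.5]
finger_gap: 0.0232
grip_force: 49.4
```

>>> {"op": "drive_tool", "data": {"steps": [[0,0,-0.4,0,0,0,1],[0,0,-0.4,0,0,0,1],[0,0,-0.6,0,0,0,1],[0,0,-0.8,0,0,0,1],[0,0,-0.8,0,0,0,1],[0,0,-0.8,0,0,0,1],[0,0,-0.8,0,0,0,1],[0,0,-0.8,0,0,0,1],[0,0,-0.8,0,0,0,1],[0,0,-0.8,0,0,0,1],[0,0,-0.4,0,0,0,1],[0,0,0,0,0,0,1]]}}

```text
clock: 5.48
position: [0.4977, -0.2027, 0.2839]
tcp_rot: [[0.998, 0.063, 0.004], [0.063, -0.998, -0.002], [0.003, 0.002, -1.0]]
ft_force: [0.2, 0.0, -1.2]
finger_gap: 0.0235
grip_force: 49.1
```

```bash
python3 - <<'E'
from h import *
s=robot.observe();print(s["position"],np.round(s["tcp_rot"],4),s["ft_force"],s["finger_gap"],s["grip_force"])
d=grab_frame("side");c=lambda J,x,y,w=160,h=120:cv2.resize(J[y:y+h,x:x+w],(800,600),interpolation=cv2.INTER_CUBIC)
u=proj("side",[s["position"]])[0];print(u);x,y=int(u[0]-80),int(u[1]-40);print(x,y);cv2.imwrite("pics/m3.png",c(d,x,y))
# predicted clip points
R=np.array(s["tcp_rot"]);p=np.array(s["position"])
for n,q in{"nose tip":(22,5),"rearbot":(-65,5),"frontbot":(65,5),"griplo-":(-55,64),"griphi+":(55,98)}.items():
    w=p+R[:,0]*q[0]/1e3-R[:,2]*(q[1]/1e3-.0867);uv=proj("side",[w])[0];print(n,(uv-[x,y])*5)
E
```

```text
[ 0.49767461 -0.20269763  0.28385856] [[ 0.998   0.0628  0.0035]
 [ 0.0628 -0.998  -0.0017]
 [ 0.0034  0.0019 -1.    ]] [ 0.23916062  0.04771816 -1.17980003] 0.023460663925842718 49.06882703304291
[244.78893986 179.61674134]
164 139
nose tip [449.86459553 353.01958156]
rearbot [260.93752849 369.04642377]
frontbot [541.224631   345.26943281]
griplo- [279.75924127 256.76519824]
griphi+ [528.01272415 171.81327447]
```

View pics/m3.png

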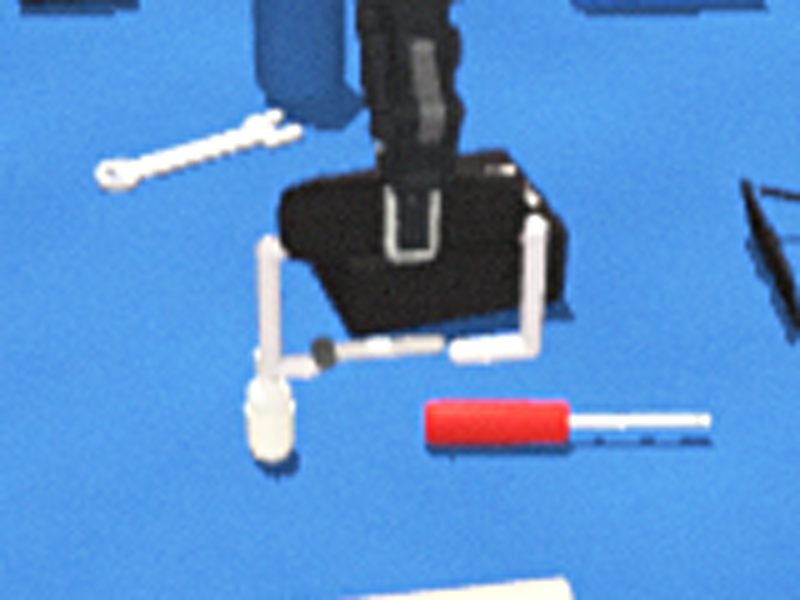

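The clip is held level with its nose tip at (449,352), where the prediction put it (450,353). Next I carry it over the eye, with a yaw of about 14°.

>>> {"op": "drive_tool", "data": {"steps": [[0,0,0,0,0,-0.7,1],[0,0,0,0,0,-0.7,1],[0,0,0,0,0,-0.68,1],[0.14,-0.4,0,0,0,0,1],[0.28,-0.8,0,0,0,0,1],[0.28,-0.8,0,0,0,0,1],[0.28,-0.8,0,0,0,0,1],[0.28,-0.8,0,0,0,0,1],[0.28,-0.8,0,0,0,0,1],[0.28,-0.8,0,0,0,0,1],[0.28,-0.8,0,0,0,0,1],[0.28,-0.8,0,0,0,0,1]]}}

```text
clock: 6.53
position: [0.5134, -0.0215, 0.2797]
tcp_rot: [[0.971, 0.24, -0.001], [0.24, -0.971, 0.0], [-0.001, -0.001, -1.0]]
ft_force: [0.4, -0.5, -1.5]
finger_gap: 0.023
grip_force: 49.1
```

>>> {"op": "drive_tool", "data": {"steps": [[0.28,-0.8,0,0,0,0,1],[0.28,-0.8,0,0,0,0,1],[0.28,-0.8,0,0,0,0,1],[0.28,-0.8,0,0,0,0,1],[0.28,-0.8,0,0,0,0,1],[0.28,-0.8,0,0,0,0,1],[0.28,-0.8,0,0,0,0,1],[0.28,-0.8,0,0,0,0,1],[0.18,-0.25,0,0,0,0,1],[0,0,0,0,0,0,1],[0,0,0,0,0,0,1],[0,0,0,0,0,0,1]]}}

```text
clock: 7.53
position: [0.5322, 0.1521, 0.2804]
tcp_rot: [[0.971, 0.241, -0.0], [0.241, -0.971, -0.0], [-0.001, 0.0, -1.0]]
ft_force: [-0.3, 0.1, -1.2]
finger_gap: 0.0231
grip_force: 49.2
```

```bash
python3 - <<'E'
from h import *
s=robot.observe();print(s["position"],np.round(s["tcp_rot"],4),s["ft_force"],s["finger_gap"],s["grip_force"])
I=[grab_frame(n) for n in("scene","side")];out=[]
R=np.array(s["tcp_rot"]);p=np.array(s["position"])
for n,d in zip(("scene","side"),I):
    u=proj(n,[p])[0];x,y=int(u[0]-50),int(u[1]-30);out.append(cv2.resize(d[y:y+150,x:x+100],(400,600),interpolation=cv2.INTER_CUBIC))
    for k,w in{"nose":p+R[:,0]*.022-R[:,2]*(.005-.0867),"eye":(.5424,.1756,.158),"eye+":(.5424-.016*.242,.1756+.016*.97,.158),"eye-":(.5424+.016*.242,.1756-.016*.97,.158)}.items(): print(n,k,(proj(n,[w])[0]-[x,y])*4,(x,y))
cv2.imwrite("pics/m4.png",np.hstack(out))
E
```

```text
[0.53219054 0.15211529 0.28044837] [[ 9.705e-01  2.410e-01 -4.000e-04]
 [ 2.410e-01 -9.705e-01 -4.000e-04]
 [-5.000e-04  3.000e-04 -1.000e+00]] [-0.34589958  0.07329894 -1.19120396] 0.023065806352574006 49.19239819049835
scene nose [223.75920817 220.5716019 ] (237, 91)
scene eye [229.37835656 247.33447904] (237, 91)
scene eye+ [240.26679997 238.0345179 ] (237, 91)
scene eye- [218.34001945 256.76246635] (237, 91)
side nose [226.4496911  217.85589519] (195, 89)
side eye [208.84901214 255.46583082] (195, 89)
side eye+ [202.05242382 246.81338004] (195, 89)
side eye- [215.78104873 264.29071509] (195, 89)
```

View pics/m4.png

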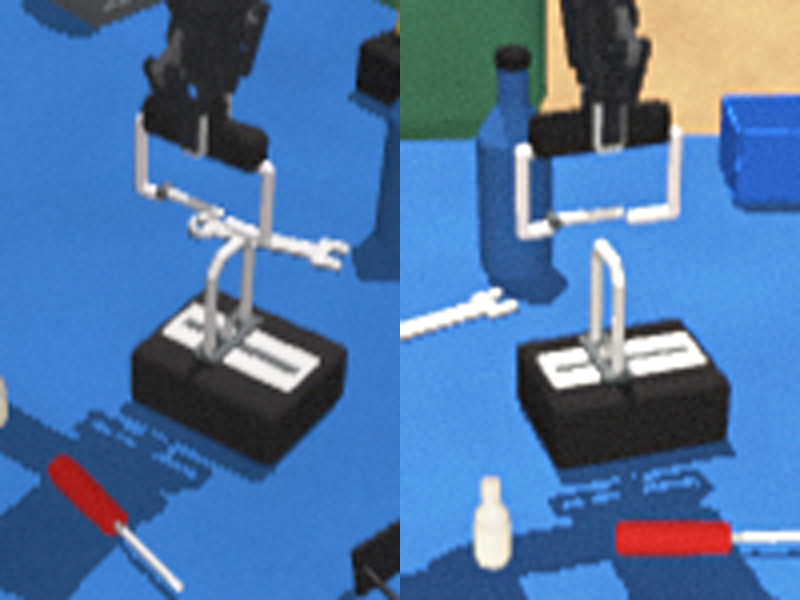

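The eye's bar spans (208,270)–(245,240) in the scene crop and its top is near (609,253) in the side crop. Both match the prediction; the tool is 20 mm short in y, so I correct that and descend.

>>> {"op": "drive_tool", "data": {"steps": [[0.1,-0.27,0,0,0,0,1],[0.1,-0.27,0,0,0,0,1],[0.1,-0.27,0,0,0,0,1],[0,0,0.2,0,0,0,1],[0,0,0.3,0,0,0,1],[0,0,0.3,0,0,0,1],[0,0,0.3,0,0,0,1],[0,0,0.2,0,0,0,1],[0,0,0,0,0,0,1],[0,0,0,0,0,0,1],[0,0,0,0,0,0,1],[0,0,0,0,0,0,1]]}}

```text
clock: 8.63
position: [0.5349, 0.1742, 0.2488]
tcp_rot: [[0.97, 0.242, 0.001], [0.242, -0.97, 0.0], [0.001, -0.0, -1.0]]
ft_force: [1.3, -0.0, -0.6]
finger_gap: 0.0233
grip_force: 49.2
```

>>> {"op": "drive_tool", "data": {"steps": [[0,0,0.04,0,0,0,1],[0,0,0.04,0,0,0,1],[0,0,0.04,0,0,0,1],[0,0,0.04,0,0,0,1],[0,0,0,0,0,0,1],[0,0,0,0,0,0,1],[0,0,0,0,0,0,1]]}}

```text
clock: 9.22
position: [0.5347, 0.1742, 0.2443]
tcp_rot: [[0.97, 0.242, -0.0], [0.242, -0.97, 0.0], [0.0, -0.0, -1.0]]
ft_force: [0.2, 0.4, -0.6]
finger_gap: 0.0232
grip_force: 49.2
```

>>> {"op": "drive_tool", "data": {"steps": [[0,0,0.04,0,0,0,1],[0,0,0.04,0,0,0,1],[0,0,0.04,0,0,0,1],[0,0,0.04,0,0,0,1],[0,0,0.04,0,0,0,1],[0,0,0,0,0,0,1],[0,0,0,0,0,0,1],[0,0,0,0,0,0,1]]}}

```text
clock: 9.88
position: [0.5347, 0.1742, 0.2394]
tcp_rot: [[0.97, 0.242, 0.0], [0.242, -0.97, -0.0], [0.0, 0.0, -1.0]]
ft_force: [-0.6, 0.7, 0.9]
finger_gap: 0.0236
grip_force: 49.4
```

>>> {"op": "drive_tool", "data": {"steps": [[-0.04,0,0,0,0,0,1],[-0.04,0,0,0,0,0,1],[-0.04,0,0,0,0,0,1],[-0.04,0,0,0,0,0,1],[0,0,0,0,0,0,1],[0,0,0,0,0,0,1]]}}

```text
clock: 10.38
position: [0.5307, 0.1732, 0.2393]
tcp_rot: [[0.97, 0.242, -0.0], [0.242, -0.97, -0.0], [-0.0, -0.0, -1.0]]
ft_force: [-0.7, 0.1, 1.0]
finger_gap: 0.0229
grip_force: 49.5
```

>>> {"op": "drive_tool", "data": {"steps": [[-0.04,0,0,0,0,0,1],[-0.04,0,0,0,0,0,1],[0,0,0,0,0,0,1],[0,0,0,0,0,0,1]]}}

```text
clock: 10.72
position: [0.5288, 0.1728, 0.2393]
tcp_rot: [[0.97, 0.242, -0.0], [0.242, -0.97, -0.0], [-0.0, -0.0, -1.0]]
ft_force: [-1.3, 0.4, 1.3]
finger_gap: 0.0232
grip_force: 49.5
```

>>> {"op": "drive_tool", "data": {"steps": [[-0.04,0,0,0,0,0,1],[0,0,0,0,0,0,1],[0,0,0,0,0,0,1]]}}

```text
clock: 10.97
position: [0.5278, 0.1725, 0.2393]
tcp_rot: [[0.97, 0.242, -0.0], [0.242, -0.97, -0.0], [-0.0, -0.0, -1.0]]
ft_force: [-0.7, 0.2, 1.1]
finger_gap: 0.0236
grip_force: 49.5
```

>>> {"op": "drive_tool", "data": {"steps": [[-0.04,0,0,0,0,0,1],[0,0,0,0,0,0,1],[0,0,0,0,0,0,1]]}}

```text
clock: 11.22
position: [0.5269, 0.1723, 0.2393]
tcp_rot: [[0.97, 0.242, -0.0], [0.242, -0.97, -0.0], [-0.0, -0.0, -1.0]]
ft_force: [-1.4, 0.1, 1.4]
finger_gap: 0.0229
grip_force: 49.5
```

>>> {"op": "drive_tool", "data": {"steps": [[-0.04,0,0,0,0,0,1],[0,0,0,0,0,0,1],[0,0,0,0,0,0,1]]}}

```text
clock: 11.47
position: [0.5259, 0.172, 0.2393]
tcp_rot: [[0.97, 0.242, -0.0], [0.242, -0.97, -0.0], [-0.0, -0.0, -1.0]]
ft_force: [-1.1, -0.2, 0.3]
finger_gap: 0.0233
grip_force: 49.5
```

>>> {"op": "drive_tool", "data": {"steps": [[-0.04,0,0,0,0,0,1],[0,0,0,0,0,0,1],[0,0,0,0,0,0,1]]}}

```text
clock: 11.72
position: [0.5252, 0.1718, 0.2393]
tcp_rot: [[0.97, 0.242, 0.001], [0.242, -0.97, 0.0], [0.001, 0.0, -1.0]]
ft_force: [2.9, 1.0, -0.4]
finger_gap: 0.0232
grip_force: 49.3
```

Nose contact shows at x = 0.5252 (+2.9 N). I back off about 1 mm and press down.

>>> {"op": "drive_tool", "data": {"steps": [[0.045,0,0,0,0,0,1],[0,0,0,0,0,0,1],[0,0,0.06,0,0,0,1],[0,0,0.06,0,0,0,1],[0,0,0.06,0,0,0,1],[0,0,0.06,0,0,0,1],[0,0,0.06,0,0,0,1],[0,0,0.06,0,0,0,1],[0,0,0,0,0,0,1]]}}

```text
clock: 12.47
position: [0.526, 0.1721, 0.2299]
tcp_rot: [[0.97, 0.242, -0.0], [0.242, -0.97, -0.0], [-0.0, 0.0, -1.0]]
ft_force: [-0.4, 0.9, 1.1]
finger_gap: 0.0232
grip_force: 49.5
```

>>> {"op": "drive_tool", "data": {"steps": [[0,0,0.06,0,0,0,1],[0,0,0.06,0,0,0,1],[0,0,0.06,0,0,0,1],[0,0,0.06,0,0,0,1],[0,0,0.06,0,0,0,1],[0,0,0.06,0,0,0,1],[0,0,0,0,0,0,1]]}}

```text
clock: 13.05
position: [0.5259, 0.1721, 0.2209]
tcp_rot: [[0.97, 0.242, -0.001], [0.242, -0.97, -0.0], [-0.001, 0.0, -1.0]]
ft_force: [-1.1, -1.1, 0.4]
finger_gap: 0.0234
grip_force: 49.5
```

>>> {"op": "drive_tool", "data": {"steps": [[0,0,0.05,0,0,0,1],[0,0,0.05,0,0,0,1],[0,0,0.05,0,0,0,1],[0,0,0.05,0,0,0,1],[0,0,0.05,0,0,0,1],[0,0,0,0,0,0,1]]}}

```text
clock: 13.55
position: [0.5259, 0.172, 0.2147]
tcp_rot: [[0.97, 0.242, -0.001], [0.242, -0.97, -0.0], [-0.001, 0.0, -1.0]]
ft_force: [-3.0, -0.1, 0.2]
finger_gap: 0.0232
grip_force: 49.5
```

>>> {"op": "drive_tool", "data": {"steps": [[0,0,0.05,0,0,0,1],[0,0,0.05,0,0,0,1],[0,0,0.05,0,0,0,1],[0,0,0.05,0,0,0,1],[0,0,0,0,0,0,1]]}}

```text
clock: 13.97
position: [0.5259, 0.172, 0.2096]
tcp_rot: [[0.97, 0.242, -0.001], [0.242, -0.97, -0.0], [-0.001, 0.0, -1.0]]
ft_force: [-4.4, -0.9, 0.4]
finger_gap: 0.0235
grip_force: 49.4
```

>>> {"op": "drive_tool", "data": {"steps": [[0,0,0.05,0,0,0,1],[0,0,0.05,0,0,0,1],[0,0,0.05,0,0,0,1],[0,0,0.05,0,0,0,1],[0,0,0,0,0,0,1]]}}

```text
clock: 14.38
position: [0.5262, 0.1721, 0.2047]
tcp_rot: [[0.97, 0.242, 0.0], [0.242, -0.97, 0.0], [0.0, 0.0, -1.0]]
ft_force: [-0.4, 0.2, -0.7]
finger_gap: 0.023
grip_force: 50.7
```

>>> {"op": "drive_tool", "data": {"steps": [[0,0,0.05,0,0,0,1],[0,0,0.05,0,0,0,1],[0,0,0.05,0,0,0,1],[0,0,0.05,0,0,0,1],[0,0,0.05,0,0,0,1],[0,0,0.05,0,0,0,1],[0,0,0,0,0,0,1],[0,0,0,0,0,0,1]]}}

```text
clock: 15.05
position: [0.5261, 0.1721, 0.1975]
tcp_rot: [[0.97, 0.242, -0.0], [0.242, -0.97, 0.0], [-0.0, -0.0, -1.0]]
ft_force: [-0.1, -0.5, -1.2]
finger_gap: 0.0233
grip_force: 50.7
```

```bash
cat > look.py <<'E'
from h import *
import sys
s=robot.observe();p=np.array(s["position"]);R=np.array(s["tcp_rot"]);out=[]
for n in("scene","side"):
    d=grab_frame(n);u=proj(n,[p])[0];x,y=int(u[0]-33),int(u[1]-25);out.append(cv2.resize(d[y:y+100,x:x+67],(400,600),interpolation=cv2.INTER_CUBIC))
cv2.imwrite(sys.argv[1],np.hstack(out));print(p,s["ft_force"])
E
python3 look.py pics/m5.png
```

```text
[0.52610085 0.17211847 0.19751444] [-0.05424675 -0.53443065 -1.21261728]
```

View pics/m5.png

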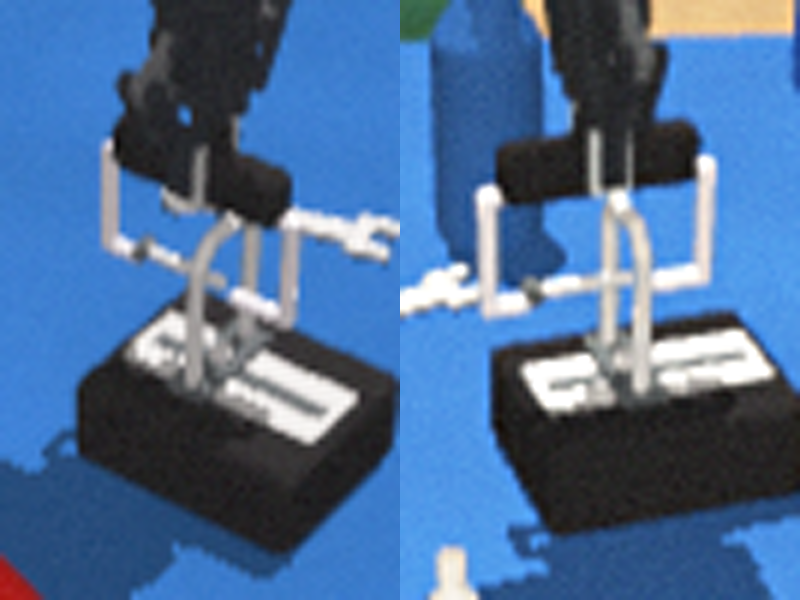

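Gate shut along (530,290)–(680,275) in the side crop, with the bar inside the window. Next I move the bar off the nose and tug up.

>>> {"op": "drive_tool", "data": {"steps": [[0.08,0,0,0,0,0,1],[0.08,0,0,0,0,0,1],[0.08,0,0,0,0,0,1],[0,0,-0.1,0,0,0,1],[0,0,-0.2,0,0,0,1],[0,0,-0.2,0,0,0,1],[0,0,-0.2,0,0,0,1],[0,0,-0.1,0,0,0,1],[0,0,-0.1,0,0,0,1],[0,0,0,0,0,0,1],[0,0,0,0,0,0,1]]}}

```text
clock: 16.07
position: [0.5319, 0.1735, 0.2201]
tcp_rot: [[0.97, 0.242, 0.0], [0.242, -0.97, 0.0], [0.0, -0.0, -1.0]]
ft_force: [-0.1, -0.5, -0.5]
finger_gap: 0.0233
grip_force: 50.7
```

>>> {"op": "drive_tool", "data": {"steps": [[0,0,-0.04,0,0,0,1],[0,0,-0.04,0,0,0,1],[0,0,0,0,0,0,1],[0,0,0,0,0,0,1]]}}

```text
clock: 16.4
position: [0.5319, 0.1736, 0.222]
tcp_rot: [[0.97, 0.242, -0.0], [0.242, -0.97, -0.0], [-0.0, -0.0, -1.0]]
ft_force: [0.1, 0.5, -0.4]
finger_gap: 0.0231
grip_force: 50.7
```

>>> {"op": "drive_tool", "data": {"steps": [[0,0,-0.02,0,0,0,1],[0,0,0,0,0,0,1],[0,0,0,0,0,0,1]]}}

```text
clock: 16.65
position: [0.5319, 0.1735, 0.2226]
tcp_rot: [[0.97, 0.242, 0.0], [0.242, -0.97, 0.0], [0.0, -0.0, -1.0]]
ft_force: [0.0, -0.1, -1.8]
finger_gap: 0.0233
grip_force: 50.7
```

>>> {"op": "drive_tool", "data": {"steps": [[0,0,-0.03,0,0,0,1],[0,0,-0.03,0,0,0,1],[0,0,0,0,0,0,1],[0,0,0,0,0,0,1]]}}

```text
clock: 16.98
position: [0.532, 0.1735, 0.2241]
tcp_rot: [[0.97, 0.242, 0.0], [0.242, -0.97, 0.0], [0.0, -0.0, -1.0]]
ft_force: [1.3, -0.5, -2.0]
finger_gap: 0.0232
grip_force: 50.7
```

>>> {"op": "drive_tool", "data": {"steps": [[0,0,-0.02,0,0,0,1],[0,0,0,0,0,0,1],[0,0,0,0,0,0,1]]}}

```text
clock: 17.23
position: [0.532, 0.1735, 0.2246]
tcp_rot: [[0.97, 0.242, 0.0], [0.242, -0.97, 0.0], [0.0, 0.0, -1.0]]
ft_force: [-0.4, -0.5, -1.4]
finger_gap: 0.0229
grip_force: 50.7
```

>>> {"op": "drive_tool", "data": {"steps": [[0,0,-0.02,0,0,0,1],[0,0,0,0,0,0,1],[0,0,0,0,0,0,1]]}}

```text
clock: 17.48
position: [0.5319, 0.1735, 0.2251]
tcp_rot: [[0.97, 0.242, 0.0], [0.242, -0.97, -0.0], [-0.0, 0.0, -1.0]]
ft_force: [0.4, -0.1, -1.4]
finger_gap: 0.0231
grip_force: 50.6
```

>>> {"op": "drive_tool", "data": {"steps": [[0,0,-0.02,0,0,0,1],[0,0,0,0,0,0,1],[0,0,0,0,0,0,1]]}}

```text
clock: 17.73
position: [0.5319, 0.1735, 0.2253]
tcp_rot: [[0.97, 0.242, -0.0], [0.242, -0.97, -0.0], [-0.0, -0.0, -1.0]]
ft_force: [0.8, -0.2, -3.3]
finger_gap: 0.0234
grip_force: 50.2
```

>>> {"op": "drive_tool", "data": {"steps": [[0,0,-0.02,0,0,0,1],[0,0,0,0,0,0,1],[0,0,0,0,0,0,1]]}}

```text
clock: 17.98
position: [0.5319, 0.1735, 0.2257]
tcp_rot: [[0.97, 0.242, -0.001], [0.242, -0.97, -0.0], [-0.001, -0.0, -1.0]]
ft_force: [1.7, 0.7, -7.3]
finger_gap: 0.0234
grip_force: 49.8
```

>>> {"op": "drive_tool", "data": {"steps": [[0,0,-0.02,0,0,0,1],[0,0,0,0,0,0,1],[0,0,0,0,0,0,1]]}}

```text
clock: 18.23
position: [0.5318, 0.1735, 0.226]
tcp_rot: [[0.97, 0.242, -0.001], [0.242, -0.97, -0.0], [-0.001, 0.0, -1.0]]
ft_force: [1.5, 0.6, -12.8]
finger_gap: 0.023
grip_force: 49.5
```

Tug held at about 11 N. Now I lower, centring the bar under the grip.

>>> {"op": "drive_tool", "data": {"steps": [[0,0,0.06,0,0,0,1],[0,0,0.1,0,0,0,1],[0.1,0,0.2,0,0,0,1],[0.1,0,0.2,0,0,0,1],[0.1,0,0.2,0,0,0,1],[0.1,0,0.2,0,0,0,1],[0,0,0.2,0,0,0,1],[0,0,0.2,0,0,0,1],[0,0,0.1,0,0,0,1],[0,0,0,0,0,0,1],[0,0,0,0,0,0,1]]}}

```text
clock: 19.15
position: [0.5416, 0.176, 0.19]
tcp_rot: [[0.97, 0.242, -0.0], [0.242, -0.97, -0.0], [-0.0, 0.0, -1.0]]
ft_force: [0.3, 0.4, -1.0]
finger_gap: 0.0234
grip_force: 50.8
```

>>> {"op": "drive_tool", "data": {"steps": [[0,0,0.04,0,0,0,1],[0,0,0.04,0,0,0,1],[0,0,0,0,0,0,1],[0,0,0,0,0,0,1]]}}

```text
clock: 19.48
position: [0.5416, 0.176, 0.1881]
tcp_rot: [[0.97, 0.242, 0.0], [0.242, -0.97, 0.0], [0.0, 0.0, -1.0]]
ft_force: [0.1, -0.8, -1.8]
finger_gap: 0.0232
grip_force: 50.8
```

>>> {"op": "drive_tool", "data": {"steps": [[0,0,0.03,0,0,0,1],[0,0,0.03,0,0,0,1],[0,0,0,0,0,0,1],[0,0,0,0,0,0,1]]}}

```text
clock: 19.82
position: [0.5416, 0.176, 0.1865]
tcp_rot: [[0.97, 0.242, -0.0], [0.242, -0.97, -0.0], [-0.0, 0.0, -1.0]]
ft_force: [-0.2, 0.1, -0.8]
finger_gap: 0.0231
grip_force: 50.8
```

>>> {"op": "drive_tool", "data": {"steps": [[0,0,0.02,0,0,0,1],[0,0,0,0,0,0,1],[0,0,0,0,0,0,1]]}}

```text
clock: 20.07
position: [0.5416, 0.176, 0.186]
tcp_rot: [[0.97, 0.242, -0.0], [0.242, -0.97, -0.0], [-0.0, 0.0, -1.0]]
ft_force: [0.1, 0.3, -1.4]
finger_gap: 0.0235
grip_force: 51.0
```

>>> {"op": "drive_tool", "data": {"steps": [[0,0,0.02,0,0,0,1],[0,0,0,0,0,0,1],[0,0,0,0,0,0,1]]}}

```text
clock: 20.32
position: [0.5417, 0.176, 0.1858]
tcp_rot: [[0.97, 0.242, 0.0], [0.242, -0.97, 0.0], [0.0, -0.0, -1.0]]
ft_force: [-1.3, -1.2, 2.3]
finger_gap: 0.0231
grip_force: 51.4
```

Seated on the bar; release.

>>> {"op": "drive_tool", "data": {"steps": [[0,0,0,0,0,0,0.7],[0,0,0,0,0,0,0.65],[0,0,0,0,0,0,0.6],[0,0,0,0,0,0,0.5],[0,0,0,0,0,0,0.3],[0,0,0,0,0,0,0.2],[0,0,0,0,0,0,0],[0,0,0,0,0,0,0],[0,0,0,0,0,0,0],[0,0,0,0,0,0,0],[0,0,0,0,0,0,0]], "newtons": 20}}

```text
clock: 21.23
position: [0.5416, 0.176, 0.1856]
tcp_rot: [[0.97, 0.242, 0.0], [0.242, -0.97, 0.0], [0.0, -0.0, -1.0]]
ft_force: [-0.6, -0.2, 0.5]
finger_gap: 0.0854
grip_force: 0.0
```

>>> {"op": "drive_tool", "data": {"steps": [[0,0,-0.2,0,0,0,0],[0,0,-0.4,0,0,0,0],[0,0,-0.6,0,0,0,0],[0,0,-0.6,0,0,0,0],[0,0,-0.6,0,0,0,0],[0,0,-0.6,0,0,0,0],[0,0,-0.6,0,0,0,0],[0,0,-0.4,0,0,0,0],[0,0,0,0,0,0,0],[0,0,0,0,0,0,0],[0,0,0,0,0,0,0],[0,0,0,0,0,0,0]]}}

```text
clock: 22.23
position: [0.5414, 0.1759, 0.2844]
tcp_rot: [[0.97, 0.242, -0.002], [0.242, -0.97, -0.0], [-0.002, 0.0, -1.0]]
ft_force: [-0.8, 0.1, 0.1]
finger_gap: 0.0849
grip_force: 0.0
```

>>> {"op": "drive_tool", "data": {"steps": [[0,0,0,0,0,0,0],[0,0,0,0,0,0,0],[0,0,0,0,0,0,0],[0,0,0,0,0,0,0],[0,0,0,0,0,0,0],[0,0,0,0,0,0,0],[0,0,0,0,0,0,0],[0,0,0,0,0,0,0],[0,0,0,0,0,0,0],[0,0,0,0,0,0,0],[0,0,0,0,0,0,0],[0,0,0,0,0,0,0]]}}

```text
clock: 23.23
position: [0.5416, 0.176, 0.2855]
tcp_rot: [[0.97, 0.242, 0.0], [0.242, -0.97, 0.0], [0.0, -0.0, -1.0]]
ft_force: [-0.4, -0.6, 1.1]
finger_gap: 0.0853
grip_force: 0.0
```

```bash
python3 - <<'E'
from h import *
s=robot.observe();print(s["position"],s["finger_gap"],s["clock"])
o=[];old=None
for n in("scene","side"):
    d=grab_frame(n);u=proj(n,[(.5416,.176,.17)])[0];x,y=int(u[0]-33),int(u[1]-35);o.append(cv2.resize(d[y:y+100,x:x+67],(400,600),interpolation=cv2.INTER_CUBIC))
    for _ in range(10): e=grab_frame(n)
    print(n,np.abs(d[y:y+100,x:x+67].astype(int)-e[y:y+100,x:x+67]).mean(), np.abs(d[:50,:50].astype(int)-e[:50,:50]).mean())
cv2.imwrite("pics/m6.png",np.hstack(o))
E
```

```text
[0.54164214 0.17596315 0.28554538] 0.08527464224356791 23.2333
scene 2.1065174129353235 2.5072
side 2.9066666666666667 3.3284
```

View pics/m6.png

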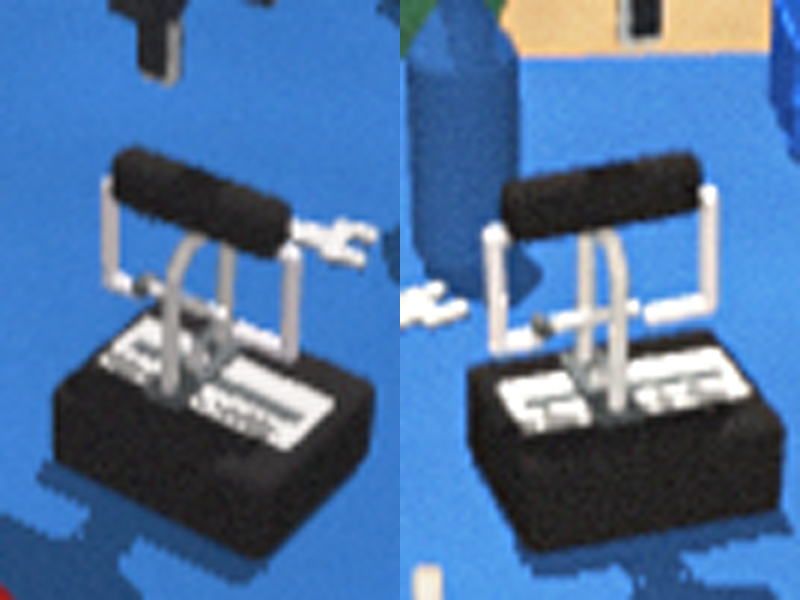

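The clip hangs on the eye with its gate shut (side crop (545,325)–(640,310)). It is at rest, and the fingers are well clear.

```bash
python3 -c "
from bench import robot
print(robot.finish_job())"
```

```text
the job is handed in; nothing more can be done
None
```

I handed the job in with the clip hanging at rest on the eye, gate shut after a tug of about 11 N and the gripper clear; the hand-in returned no verdict, so I don't know how it was judged.

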